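# Centre and clamp a specimen mount in the V nest

### The job

Set the dark red specimen mount upright on the fixture's bed at the blue circle, let go of it, then slide the red-handled carriage forward so that its sprung nose pushes the mount into the V jaws until it has centred itself against both of them. Leave it clamped by the nose with about 6 N of spring force, i.e. the spring about half compressed; never let the spring bottom out, since the resin would crack. Let go of the handle and leave the other mounts where they stand.

Things in the scene. Friction and masses are not known exactly. Their poses are not given: they have to be found in the camera images.
- mount_red: cylindrical metallurgical mount (resin-cast specimen), dark red, diameter 30 mm, height 15 mm; origin at the centre of its underside, z along its axis, upright. The one to be clamped; its weight is about 0.3 to 0.5 N.
- mount_green: cylindrical metallurgical mount (resin-cast specimen), green, diameter 30 mm, height 15 mm; origin at the centre of its underside, z along its axis, upright. A bystander standing on the bench: leave alone.
- mount_black: cylindrical metallurgical mount (resin-cast specimen), black, diameter 30 mm, height 15 mm; origin at the centre of its underside, z along its axis, upright. A bystander standing on the bench: leave alone. (Two more mounts lie in a white tray far to the right.)
- nest: front part of the fixture, fixed (mm): aluminium bed plate 150 (x -70 to +80) x 120 (y) x 12 thick, dark slot along its middle. Origin on the bench under the middle line; +x is the push direction (from the clamp towards the V), y across, z up; bed surface at z = 12. Two steel jaws on it (see point v_seat) form the V. The jaws stay put under the forces of this job.
- load (a point): centre of the blue circle (33 mm diameter) on the nest's bed surface (z = 12 mm) where a mount is set down: 35 mm behind the nest's origin, 55 mm before v_seat, on the middle line; axes as the nest's.
- v_seat (a point): average underside centre of a seated 30 mm mount, on the bed (sizes in mm). The jaws are clamped along the slot differently each time: the true seat lies up to 8 before or behind this point along x, unreported: feel for it. V: 60 degrees included, narrowing to +x, symmetric about the middle line, mouth 58 wide, 20 before the true seat; jaws 12 thick, 30 high, polished (friction 0.15).
- clamp: rear part of the fixture, fixed (mm): bed plate 110 (x) x 120 (y) x 12 thick, in line with and touching the nest's bed, axes parallel to the nest's; origin on the bench under its centre, 125 behind the nest's origin. Carries the carriage: grey block 40 (x) x 44 (y), top at z = 35, sliding along +x (on over the nest's bed) up to 115, steady drag about 10 N; it stays where it is left.
- nose_rear (a point): point fixed on the clamp: where the centre of the nose's pad face is with carriage at its rear stop and spring relaxed (z = 20 mm). The nose sticks out of the carriage's front: white slippery pad 24 x 12 mm, face 65 mm ahead of the handle's axis when relaxed, pressed back by 1.2 N per mm from zero; travel 10 mm, then it bottoms (12 N).
- handle (a point): middle of the carriage's upright red handle, an 18 x 18 mm post from z = 35 to 73 mm; this point is on its axis at z = 58 mm; axes as the clamp's. Starts 0 to 10 mm ahead of the rear stop and must travel 65 to 100 mm forward: drag alone (about 10 N) until the mount meets both jaws, then drag plus spring. An arm pushing it in small steps feels this sum on the tool.
Not all that is in view belongs to the job. What is shaped like the mount_red but yellow is not meant.

How it is judged:
By the outcome, as a careful person would: the job done as asked, in the order asked, and still so for the second after the job is handed in, with the robot touching nothing.
It also fails if it takes over 72 s, if anything falls off the work surface, if the arm or the gripper's body presses on something with over 40 N, if the wrist force passes 120 N, or if a joint passes its speed limit or range.

### The arm

A 7-joint arm with a two-finger parallel gripper is mounted at the origin on a cart in front of the work surface, level with it; the furniture and walls round the work are solid. World frame = base frame: x ahead of the robot, y to its left, z up, the work surface at z = 0. Lengths are in m, angles in rad, forces in N, time in s.
With the tool pointing down it reaches from about 0.425 to 0.95 m from the base axis. Payload 4.7 kg.
Tool frame: the origin (TCP) lies midway between the tips of the shut fingers; the grasp point (between the pads) lies 19 mm behind it; z points along the fingers, x is the direction in which the jaws open and shut, and the axes are right-handed (so a half turn about z gives the same grasp; the last joint's range is limited). The gripper opens to 85 mm and grips with 20 to 120 N. Pads are 22 mm wide; open, the fingers measure 114 mm over their backs; the gripper's body (76 mm by 85 mm) begins 54 mm behind the grasp point. The pads swing forward as they close: fully open they stand 13 mm farther back than shut.
Start: joints at [1.24, 0.469, -0.049, 1.532, 0.024, 1.141, -0.082], TCP at [0.201, -0.644, 0.231] pointing down, gripper open.
Joint ranges: [-2.59, 2.59], [-0.33, 1.99], [-1.39, 1.29], [0.1, 2.45], [-1.04, 4.18], [0.21, 1.99], [-2.66, 2.66]. Speed limits (rad/s): [2.57, 2.57, 3.14, 3.14, 3.14, 3.14, 3.14].

### API

Orientations are given as [roll, pitch, yaw] about the fixed x, y, z axes, in that order (R = Rz(yaw) Ry(pitch) Rx(roll)).
In Python, from bench import * gives the robot as it stands. Calls block until the motion is done:
- movep(position, orientation): joint-space move of the TCP to a pose.
- line_to(position, max_speed=0.15, orientation=None, guard=None): straight line of the TCP; orientation=None keeps the orientation; max_speed is the mean speed in m/s. With guard (N) it stops when the force on the tool has changed by that much, and returns True; else False.
- move_joints(angles): joint-space move.
- move_gripper(opening): finger opening in m; the grip force is fixed at half the most; returns when the fingers have stopped.
- sleep(seconds).
- solve_ik(position, orientation): joint angles nearest the present ones, or None.
- sense(): the state.
- capture(name): name is "scene" or "top" or "wrist"; returns the picture (480x640x3 uint8, blue, green, red); there is no depth.
- get_calibration(name): a dict with "camera_matrix" (3x3 intrinsics, pixels), "world_to_cam" (4x4, takes a point from world to camera coordinates). Camera axes: x right, y down, z forward; pixel columns grow to the right and rows downward; lengths in m; the calibration is good to about 2 mm. A picture is of the moment at which its call begins: read the wrist's pose just before it. get_calibration takes no time and is no camera call; for the wrist camera it gives the pose at the moment of the call.
A pose or a line that the arm cannot do raises PlanningError and nothing moves.
- sign_off(): hands the job in, once; it reports no verdict.
The state is a dict: "t": time; "joint_pos": joint angles; "qvel": joint speeds; "joint_efforts": joint torques, N m; "eef_pos": TCP position; "orientation": TCP orientation; "contact_force": force on the tool from outside, world axes, zero at the start; "wrist_torque": the same for the moment, N m; "gripper_width": finger opening in m.
Only numpy, scipy, OpenCV 4.12 (cv2) and the standard library are available. Lean on these libraries where they do the work, as an engineer would, in place of code of your own. Each camera call takes 0.05 s, during which the arm holds its last target. There are 200 camera calls.

## Working session

There is one attempt and no reset: what is moved stays moved. The work goes in short steps, each a Python script; the robot and the scene stay as the last script left them, time stands still between calls to the robot, and variables do not carry over. Pictures are saved under pics/ and viewed, about 8 in all and at most 12, crops included, and the job is handed in when it is done.

```bash
mkdir -p pics; cat > h.py <<'E'
from bench import *
import numpy as np, cv2
def pix(name,pts):
    c=get_calibration(name);K=np.array(c["camera_matrix"]);T=np.array(c["world_to_cam"])
    p=np.c_[np.atleast_2d(pts),np.ones(len(np.atleast_2d(pts)))]@T.T
    q=p[:,:3]@K.T
    return q[:,:2]/q[:,2:]
def ray(name,uv,z,c=None):
    c=c or get_calibration(name);K=np.array(c["camera_matrix"]);T=np.array(c["world_to_cam"])
    R=T[:3,:3];o=-R.T@T[:3,3];d=R.T@np.linalg.solve(K,[uv[0],uv[1],1.])
    return o+d*(z-o[2])/d[2]
E
python3 - <<'E'
from h import *
for n in("scene","top"):
    im=capture(n);cv2.imwrite(f"pics/{n}0.png",im)
    c=get_calibration(n);print(n,np.round(c["camera_matrix"],1).tolist(),np.round(c["world_to_cam"],3).tolist())
s=sense();print(s["t"],s["eef_pos"],s["orientation"],s["gripper_width"],s["contact_force"])
E
```

```text
scene [[550.7, 0.0, 320.2], [0.0, 550.7, 238.0], [0.0, 0.0, 1.0]] [[-0.862, -0.507, -0.025, 0.505], [-0.196, 0.378, -0.905, 0.138], [0.468, -0.775, -0.425, 0.741], [0.0, 0.0, 0.0, 1.0]]
top [[460.0, 0.0, 322.9], [0.0, 460.0, 236.6], [0.0, 0.0, 1.0]] [[-0.026, -0.999, -0.025, 0.09], [-0.984, 0.03, -0.176, 0.541], [0.176, 0.02, -0.984, 0.831], [0.0, 0.0, 0.0, 1.0]]
0.1 [ 0.20051204 -0.64399612  0.23035513] [ 3.14154916e+00  1.75825807e-03 -1.26895415e+00] 0.08565398094041048 [-0.38080569 -0.10126809  0.31623469]
```

View pics/top0.png

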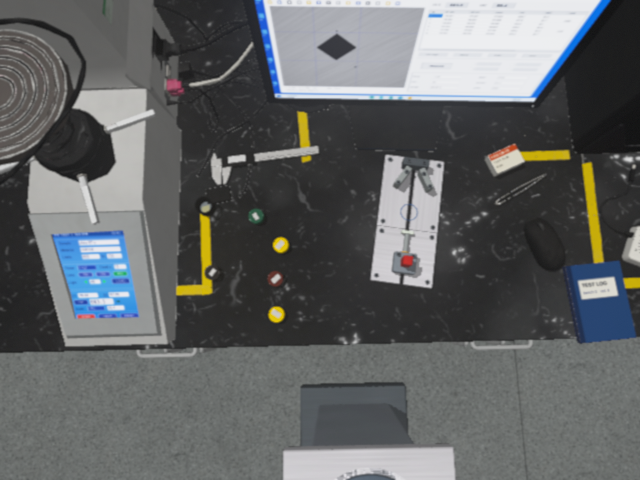

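View pics/scene0.png

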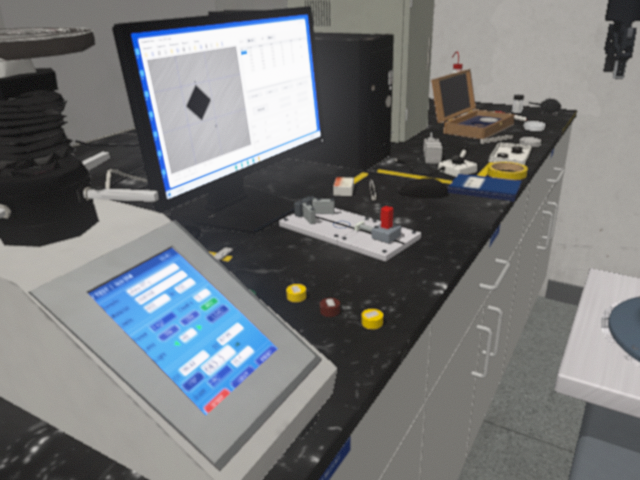

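The top view shows the dark red mount at (275,279). Similar-looking things are yellow at (281,244) and (277,314), green at (256,216), and dark ones at (205,207) and (212,272). The fixture runs from the clamp handle at (407,261) through the blue circle at (408,212) to the V at (417,178). The choice is dark red (275,279); next is a close crop to check it.

```bash
python3 - <<'E'
from h import *
im=cv2.imread("pics/top0.png")
a=cv2.resize(im[195:335,190:300],None,fx=4,fy=4,interpolation=2)
b=cv2.resize(im[150:290,365:450],None,fx=4,fy=4,interpolation=2)
cv2.imwrite("pics/crop0.png",np.hstack([a,b]))
for n,uv,z in[("red",(275,279),.0075),("y1",(281,244),.0075),("y2",(277,314),.0075),("circ",(408.5,212),.012),("handle top",(407,261),.073),("Fl",(387.5,155),.012),("Fr",(443,160),.012),("Rl",(371.5,280),.012),("Rr",(431,288),.012)]: print(n,ray("top",uv,z).round(4))
E
```

```text
red [0.4689 0.172  0.0075]
y1 [0.5387 0.1593 0.0075]
y2 [0.4005 0.1686 0.0075]
circ [ 0.5953 -0.0981  0.012 ]
handle top [ 0.4892 -0.0795  0.073 ]
Fl [ 0.7165 -0.0623  0.012 ]
Fr [ 0.7018 -0.1747  0.012 ]
Rl [ 0.4612 -0.018   0.012 ]
Rr [ 0.4424 -0.1328  0.012 ]
```

View pics/crop0.png

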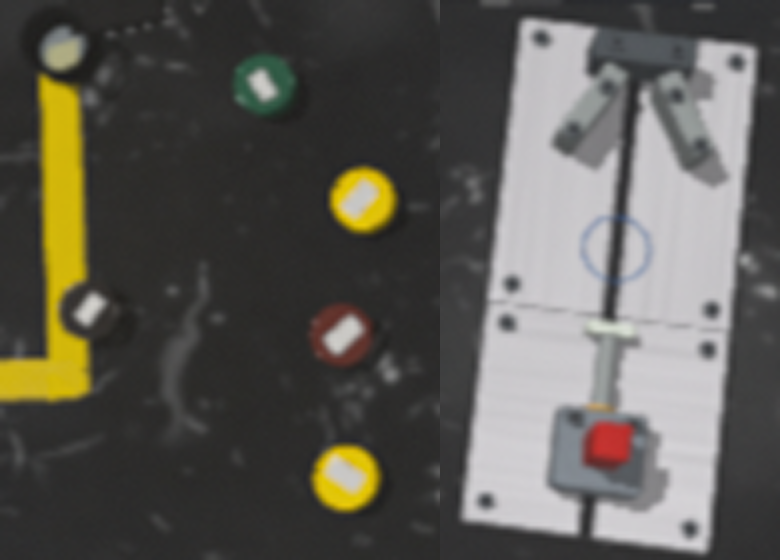

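The crop confirms the dark red mount at full-image (275.2,278.8), with nothing ambiguous beside it. The fixture's push axis points about -9.3° in yaw. I'll move now, looking from close by over the fixture and then over the mount.

```bash
python3 - <<'E'
from h import *
import json
Y=-np.pi/2-.162
def look(tag):
    c=get_calibration("wrist");im=capture("wrist");cv2.imwrite(f"pics/{tag}.png",im)
    json.dump({k:np.array(v).tolist() for k,v in c.items()if k in("camera_matrix","world_to_cam")},open(tag+".json","w"))
    print(tag,sense()["t"],sense()["eef_pos"].round(4),"mm pos",(-np.array(c["world_to_cam"])[:3,:3].T@np.array(c["world_to_cam"])[:3,3]).round(3))
movep([.56,-.09,.28],[np.pi,0,Y]);look("wf")
movep([.47,.172,.16],[np.pi,0,Y]);look("wm")
E
```

```text
wf 2.5083 [ 0.5599 -0.0912  0.2798] mm pos [ 0.629 -0.101  0.422]
wm 3.7167 [0.4714 0.1707 0.1605] mm pos [0.54  0.161 0.302]
```

View pics/wf.png

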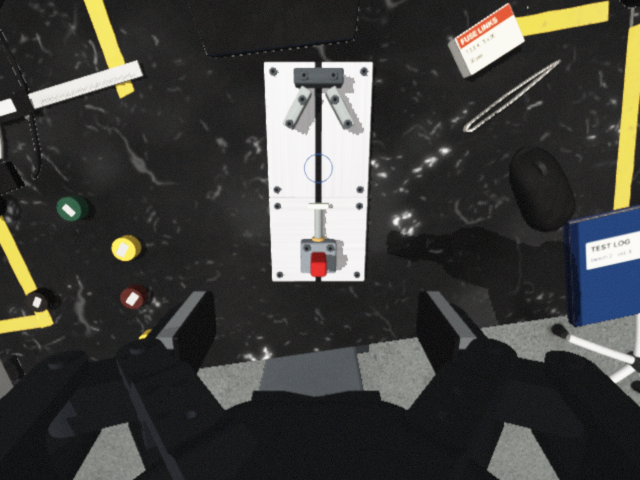

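View pics/wm.png

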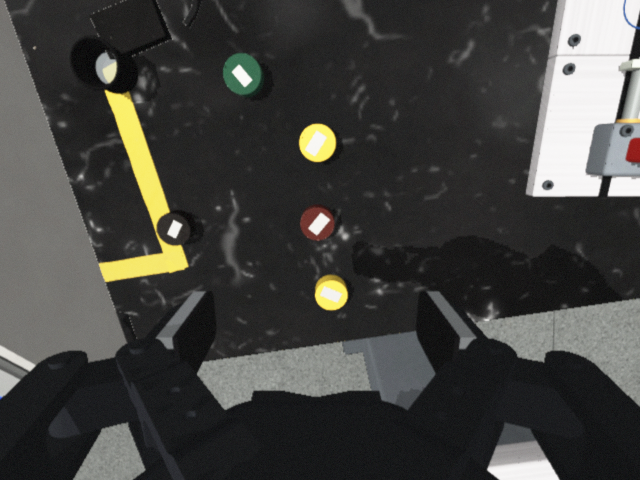

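The wrist views show the fixture aligned with the image: slot at u≈318.5, circle at (318.5,168), handle top around (318,264), jaw tips around (290,127) and (349,130). The red mount is at (318,223). Next I compute positions with colour centroids.

```bash
python3 - <<'E'
from h import *
import json
cf=json.load(open("wf.json"));cm=json.load(open("wm.json"))
f=cv2.imread("pics/wf.png").astype(int);m=cv2.imread("pics/wm.png").astype(int)
b,g,r=[m[...,i] for i in range(3)]
M=((r-g>25)&(r-b>20)).astype(np.uint8);M[:195]=0;M[255:]=0;M[:,:290]=0;M[:,345:]=0
v,u=np.nonzero(M);(cu,cv_),rad=cv2.minEnclosingCircle(np.c_[u,v].astype(np.float32))
print("mount blob",cu,cv_,rad,u.min(),u.max(),v.min(),v.max(),ray("",(cu,cv_),.0075,cm).round(4))
b,g,r=[f[...,i] for i in range(3)]
B=((b-r>25)).astype(np.uint8);B[:150]=0;B[190:]=0;B[:,:295]=0;B[:,340:]=0
v,u=np.nonzero(B);e=cv2.fitEllipse(np.c_[u,v].astype(np.float32));print("circ",e,ray("",e[0],.012,cf).round(4))
def P(n,uv,z):print(n,ray("",uv,z,cf).round(4))
P("slotF",(318.5,62),.012);P("slotR",(318.5,281),.012)
for n,uv in[("FL",(264,62)),("FR",(374,62)),("RL",(271,281)),("RR",(366,281))]:P(n,uv,.012)
H=((r-g>90)&(r-b>90));H[:240]=0;H[290:]=0;H[:,:295]=0;H[:,345:]=0;v,u=np.nonzero(H);print("handle",u.min(),u.max(),v.min(),v.max())
a=cv2.resize(cv2.imread("pics/wf.png")[60:290,258:382],None,fx=5,fy=5,interpolation=2)
cv2.imwrite("pics/cf.png",np.hstack([a[:575],a[575:1150]])[:600,:])
print(a.shape)
E
```

```text
mount blob 316.5678405761719 222.40264892578125 17.764732360839844 300 334 205 240 [0.4718 0.1718 0.0075]
circ ((317.7712707519531, 167.87234497070312), (27.824556350708008, 28.415063858032227), 8.441468238830566) [ 0.5987 -0.0983  0.012 ]
slotF [ 0.711  -0.1174  0.012 ]
slotR [ 0.4557 -0.0759  0.012 ]
FL [ 0.7207 -0.0586  0.012 ]
FR [ 0.7011 -0.1774  0.012 ]
RL [ 0.4657 -0.0149  0.012 ]
RR [ 0.4456 -0.1369  0.012 ]
handle 311 325 253 276
(1150, 620, 3)
```

```bash
python3 -c "
import cv2,numpy as np
a=cv2.imread('pics/cf.png');cv2.imwrite('pics/cf2.png',np.hstack([a[:,100:500],a[:,720:1120]]))"
```

```text
(no output)
```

View pics/cf2.png

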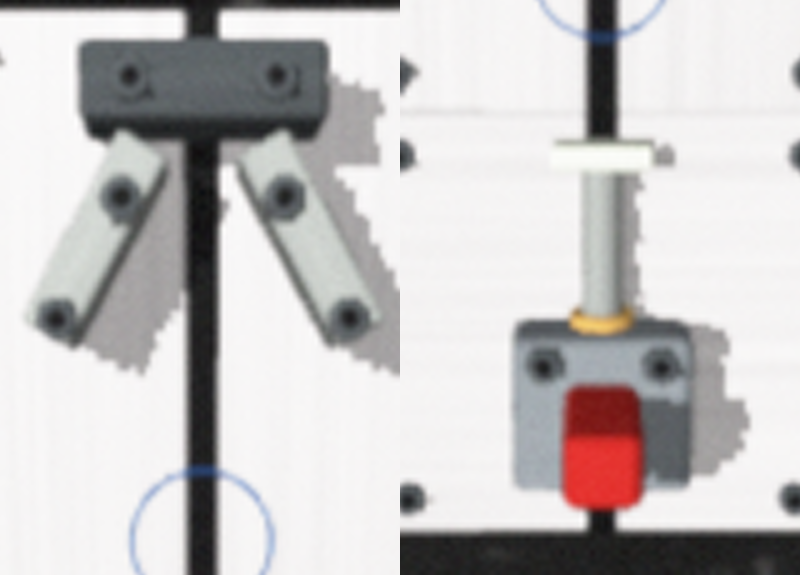

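Load point is (.598,-.099) with fixture yaw -9.3°. Handle top centre is at about (318.2,269), and the inner jaw tips at about (292.5,127) and (344.5,127). Now grasp the mount and check its offset in the grip.

```bash
python3 - <<'E'
from h import *
import json
cf=json.load(open("wf.json"))
for n,uv,z in[("handle",(318.2,269),.073),("jawL",(292.5,127.5),.042),("jawR",(344.5,127.5),.042),("pad",(318.5,203),.026)]:
    p=ray("",uv,z,cf);d=p-[.598,-.099,0];e=np.array([np.cos(.162),-np.sin(.162)]);print(n,p.round(4),"along",(d[:2]@e).round(4),"across",(d[0]*-e[1]+d[1]*e[0]).round(4))
O=[np.pi,0,-np.pi/2-.162]
move_gripper(.055)
line_to([.471,.172,.05],.15,O)
print(line_to([.471,.172,.0035],.06,guard=6))
s=sense();print(s["eef_pos"],s["contact_force"].round(2))
move_gripper(.02)
s=sense();print(s["t"],s["gripper_width"],s["contact_force"].round(2))
line_to([.471,.172,.10],.12)
s=sense();print(s["gripper_width"],s["eef_pos"],s["orientation"],pix("wrist",[s["eef_pos"]]))
cv2.imwrite("pics/wg.png",capture("wrist"))
E
```

```text
handle [ 0.4956 -0.0816  0.073 ] along -0.1039 across 0.0007
jawL [ 0.647  -0.0787  0.042 ] along 0.0451 across 0.0279
jawR [ 0.638  -0.1334  0.042 ] along 0.045 across -0.0275
pad [ 0.5594 -0.0927  0.026 ] along -0.0391 across 0.0
False
[0.47119185 0.1721711  0.00365548] [ 0.39 -0.21  0.38]
6.3 0.02717691980297774 [-1.2  -0.63  4.81]
0.02712105489005187 [0.47048132 0.17163661 0.09935933] [ 3.14042776e+00 -7.64051418e-04 -1.73283979e+00] [[319.41352244 299.58404298]]
```

View pics/wg.png

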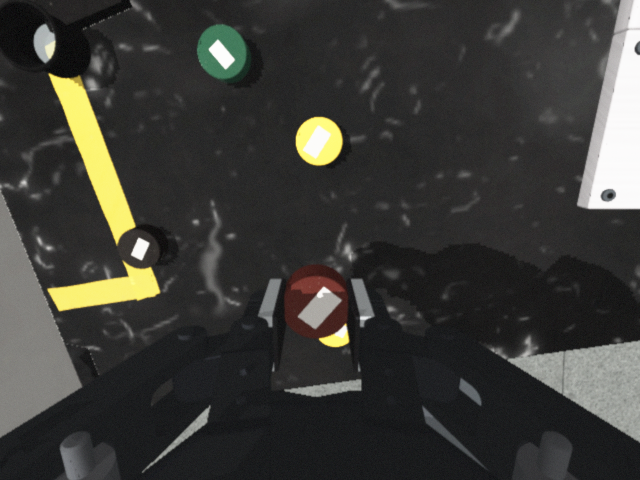

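The mount is held at about (317,300), between the pads and near the TCP's projection. Next I compute the grip offset, go above the load point, correct and set down.

```bash
python3 - <<'E'
from h import *
L=np.array([.598,-.099]);e=np.array([np.cos(.162),-np.sin(.162)])
O=[np.pi,0,-np.pi/2-.162]
s=sense();t=s["eef_pos"]
p=ray("wrist",(317,300.5),t[2]+.008);d=(p-t)[:2];off=d@e
print("offset along push",off,"across",d@[-e[1],e[0]])
off=np.clip(off,-.006,.006)
q=L-off*e
movep([q[0],q[1],.10],O)
line_to([q[0],q[1],.05],.12)
s=sense();print(s["t"],s["contact_force"].round(2),s["gripper_width"])
cv2.imwrite("pics/wl.png",capture("wrist")[100:460,170:470])
print(line_to([q[0],q[1],.0162],.04,guard=6))
s=sense();print(s["t"],s["eef_pos"],s["contact_force"].round(2), "L px",pix("wrist",[[L[0],L[1],.012]]))
cv2.imwrite("pics/wl2.png",capture("wrist")[150:450,120:520])
E
```

```text
offset along push 0.0035233592586493166 across 0.0011369317090111767
9.0167 [-0.79  0.56 -0.39] 0.027062390606620336
True
9.875 [ 0.59389125 -0.09838761  0.01626763] [-0.23  0.16  4.26] L px [[319.22737814 287.38730917]]
```

```bash
python3 -c "
import cv2;a=cv2.imread('pics/wl2.png');cv2.imwrite('pics/wl3.png',cv2.resize(a,None,fx=2,fy=2))"
```

```text
(no output)
```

View pics/wl3.png

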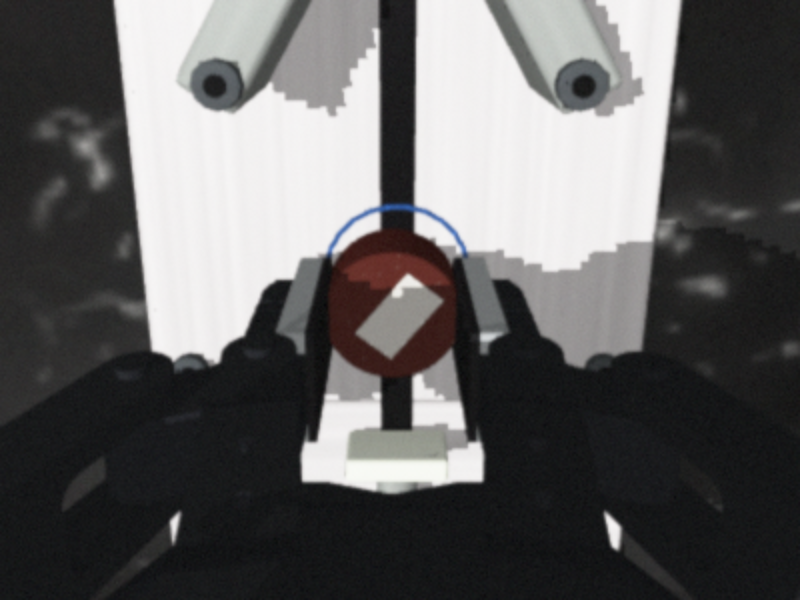

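The held mount sits about 4 mm too far back and 1 mm left in the circle: the ring's front is at (398,205), the mount's front at (393,230), the slot centre at 397. I'll lift slightly, shift, set down and release.

```bash
python3 - <<'E'
from h import *
e=np.array([np.cos(.162),-np.sin(.162)]);n=np.array([-e[1],e[0]])
q=sense()["eef_pos"][:2]
line_to([*q,.021],.04)
q=q+.0038*e-.001*n
line_to([*q,.021],.03)
print(line_to([*q,.0160],.03,guard=5))
s=sense();print(s["eef_pos"],s["contact_force"].round(2))
move_gripper(.05)
s=sense();print(s["contact_force"].round(2),s["gripper_width"])
line_to([*q,.09],.12)
line_to([*(q-.03*e),.14],.15)
print(sense()["t"])
L=[.598,-.099]
print(pix("wrist",[[*L,.012]]))
a=capture("wrist");cv2.imwrite("pics/wp.png",cv2.resize(a[100:400,120:520],None,fx=2,fy=2))
E
```

```text
True
[ 0.59787604 -0.09999733  0.01627698] [-0.62 -0.18  3.59]
[ 0.41  0.47 -0.22] 0.05018077258738322
12.3917
[[316.26438021 192.05477761]]
```

View pics/wp.png

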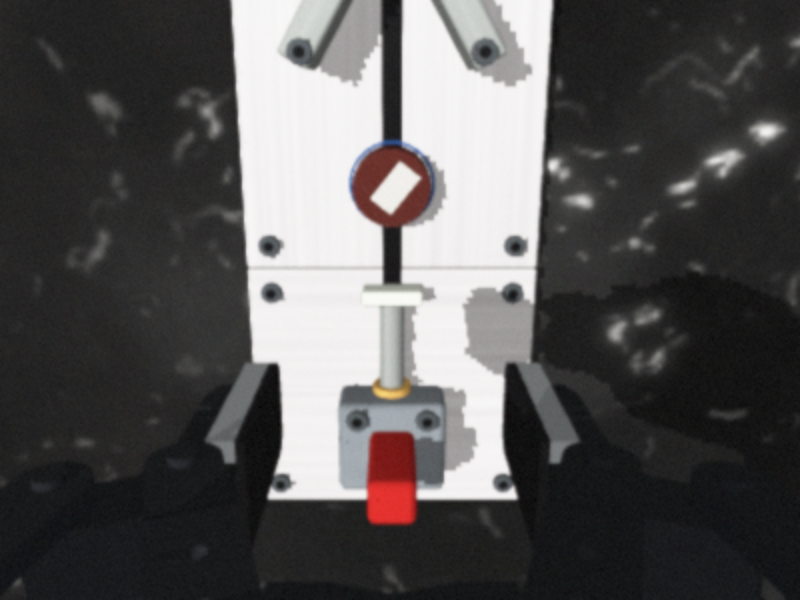

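The mount stands upright and concentric in the circle at (391,183) and has been released. Now grip the handle and push, quickly at first and then in 1 mm steps.

```bash
python3 - <<'E'
from h import *
e=np.array([np.cos(.162),-np.sin(.162)]);n=np.array([-e[1],e[0]])
L=np.array([.598,-.099])
h=L-.104*e+.0005*n
line_to([*h,.10],.15)
line_to([*h,.044],.08,guard=6)
f0=sense()["contact_force"]
move_gripper(.005)
s=sense();print(s["gripper_width"],(s["contact_force"]-f0).round(2),s["eef_pos"])
p0=s["eef_pos"]
np.save("p0.npy",np.r_[p0,f0])
for d in list(np.arange(.01,.066,.01))+[.064,.067]:
    g=line_to([*(p0[:2]+d*e),p0[2]],.05,guard=30)
    s=sense();F=(s["contact_force"]-f0)[:2];D=(s["eef_pos"]-p0)[:2]
    print(round(d*1e3,1),g,"act",(D@e*1e3).round(2),(D@n*1e3).round(2),"F",(F@e).round(2),(F@n).round(2))
    if g:break
print(s["t"])
E
```

```text
0.01713552200377324 [-1.81 -3.82  5.27] [ 0.49555731 -0.08328322  0.04477175]
10.0 False act 7.1 -0.07 F -7.33 -0.69
20.0 False act 17.0 -0.05 F -7.23 -0.72
30.0 False act 26.95 -0.09 F -7.97 0.02
40.0 False act 36.94 -0.08 F -7.66 -0.78
50.0 False act 46.98 -0.1 F -7.53 -1.07
60.0 False act 56.99 -0.11 F -7.85 -0.97
64.0 False act 60.67 -0.11 F -8.87 -2.17
67.0 False act 63.46 -0.07 F -8.85 -0.08
17.0
```

```bash
cat > step.py <<'E'
from h import *
import sys
e=np.array([np.cos(.162),-np.sin(.162)]);n=np.array([-e[1],e[0]])
a=np.load("p0.npy");p0,f0=a[:3],a[3:]
d0,d1,st,lim=map(float,sys.argv[1:])
for d in np.arange(d0,d1+1e-6,st)/1e3:
    line_to([*(p0[:2]+d*e),p0[2]],.02)
    sleep(.1)
    R=[]
    for _ in range(4):
        s=sense();R.append(s["contact_force"]-f0);sleep(.03)
    F=np.mean(R,0)[:2];D=(s["eef_pos"]-p0)[:2]
    print(round(d*1e3,1),"act",(D@e*1e3).round(2),(D@n*1e3).round(2),"F",(F@e).round(2),(F@n).round(2))
    if -F@e>lim:break
print(s["t"])
E
python3 step.py 68 84 1 11.5
```

```text
68.0 act 64.22 -0.13 F -9.65 -1.04
69.0 act 65.16 -0.1 F -9.81 -1.52
70.0 act 66.15 -0.12 F -10.01 -0.77
71.0 act 67.13 -0.1 F -10.2 -0.92
72.0 act 68.13 -0.12 F -9.38 -1.56
73.0 act 69.14 -0.08 F -9.9 -0.73
74.0 act 70.13 -0.09 F -10.04 -0.64
75.0 act 71.16 -0.09 F -10.07 -1.07
76.0 act 72.17 -0.08 F -9.96 -1.24
77.0 act 73.12 -0.1 F -9.45 -0.86
78.0 act 74.15 -0.13 F -9.68 -0.78
79.0 act 75.17 -0.08 F -9.75 -0.77
80.0 act 76.19 -0.12 F -9.89 -1.35
81.0 act 77.16 -0.12 F -9.71 -0.99
82.0 act 78.19 -0.1 F -9.76 -0.51
83.0 act 79.2 -0.14 F -10.17 -1.0
84.0 act 80.15 -0.11 F -9.85 -1.39
25.1833
```

```bash
python3 step.py 85 98 1 13.6
```

```text
85.0 act 81.2 -0.11 F -9.49 -1.38
86.0 act 82.18 -0.13 F -9.88 -1.43
87.0 act 83.19 -0.12 F -9.64 -0.87
88.0 act 84.16 -0.14 F -9.81 -1.13
89.0 act 85.15 -0.12 F -9.79 -1.3
90.0 act 86.15 -0.11 F -9.56 -1.6
91.0 act 87.17 -0.11 F -10.0 -1.27
92.0 act 88.19 -0.08 F -9.47 -1.02
93.0 act 89.09 -0.12 F -9.8 -1.46
94.0 act 89.82 -0.11 F -10.46 -1.45
95.0 act 90.52 -0.11 F -11.51 -1.25
96.0 act 91.23 -0.15 F -12.76 -0.99
97.0 act 91.91 -0.11 F -13.07 -0.92
98.0 act 92.56 -0.13 F -13.8 -1.52
31.95
```

Contact with both jaws is at about 89.2 mm, and the slope fits 1.2 N/mm. I'll go to about 94.2 mm.

```bash
python3 step.py 99 100.5 0.75 15.7; python3 - <<'E'
from h import *
e=np.array([np.cos(.162),-np.sin(.162)])
p=sense()["eef_pos"]
print(pix("wrist",[p]))
a=capture("wrist");cv2.imwrite("pics/wc.png",cv2.resize(a[100:400,120:520],None,fx=2,fy=2))
E
```

```text
99.0 act 93.32 -0.17 F -14.83 -1.33
99.8 act 93.75 -0.12 F -15.3 -1.22
100.5 act 94.17 -0.19 F -16.47 -1.13
33.4
[[319.48051798 299.60716802]]
```

View pics/wc.png

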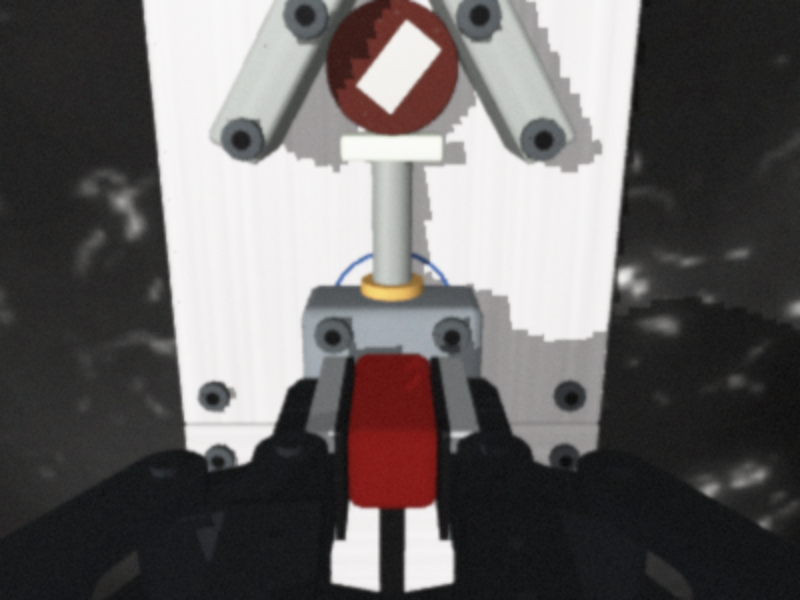

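The mount at (392,65) is seated against both jaws with the pad behind it, and the spring force is about 6 N. I'll relieve the arm's push, release, back off and verify.

```bash
python3 - <<'E'
from h import *
e=np.array([np.cos(.162),-np.sin(.162)])
a=np.load("p0.npy");p0,f0=a[:3],a[3:]
tgt=p0[:2]+.0955*e
line_to([*tgt,p0[2]],.02);sleep(.1)
s=sense();print("relieved act",((s["eef_pos"]-p0)[:2]@e*1e3).round(2),"F",((s["contact_force"]-f0)[:2]@e).round(2))
move_gripper(.05)
s=sense();print("open act",((s["eef_pos"]-p0)[:2]@e*1e3).round(2),"F",((s["contact_force"])[:2]@e).round(2),s["gripper_width"])
p=s["eef_pos"]
line_to([p[0],p[1],.12],.12)
q=p[:2]+-.0*e
line_to([*(p[:2]+.01*e),.17],.15)
print(sense()["t"],sense()["contact_force"].round(2))
a=capture("wrist");cv2.imwrite("pics/wd.png",cv2.resize(a[60:360,120:520],None,fx=2,fy=2))
for nm,k in[("mount+pad seat est",0)]:pass
E
```

```text
relieved act 94.23 F -6.6
open act 96.02 F 0.43 0.050208531184144395
35.6667 [-0.22  1.03 -0.17]
```

View pics/wd.png

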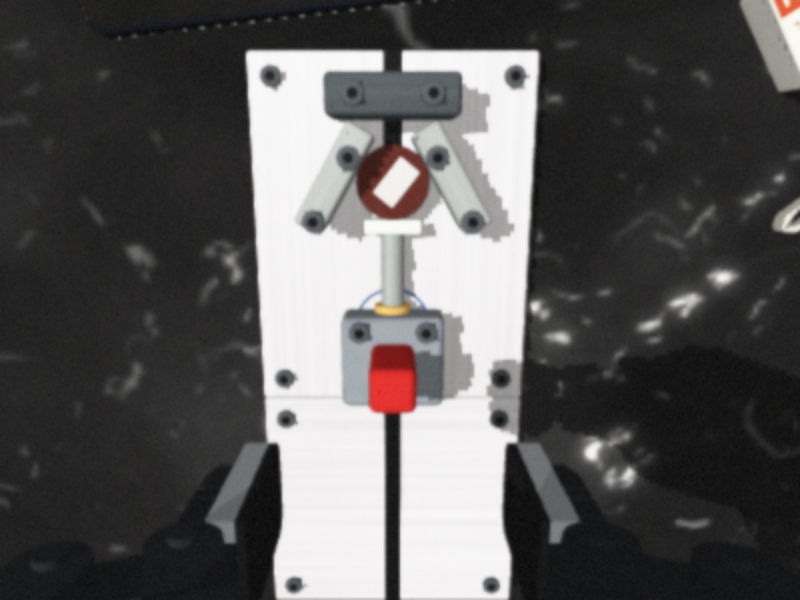

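```bash
python3 - <<'E'
from h import *
e=np.array([np.cos(.162),-np.sin(.162)])
f=lambda v,z:ray("wrist",(120+393/2,60+v/2),z)[:2]@e
print("pad face to carriage front mm",(f(220,.026)-f(311,.035))*1e3, "expected relaxed 65-20=45")
print(sense()["t"]);sign_off()
E
```

```text
pad face to carriage front mm 36.313670781451314 expected relaxed 65-20=45
35.7167
the job is handed in; nothing more can be done
```

The dark red mount is clamped in the V at about 6 N of spring force by the force readings. The job was handed in at about 36 s of the 72 s allowed. One rough image check at the end, described below, did not agree well.

- **Placing:** I set the mount upright in the blue circle, corrected a placing error of about 4 mm, and released it. A close view then showed it standing concentric in the circle.
- **Clamping:** The steady drag was about 9.8 N. The force began to rise at about 89.2 mm of handle travel, where the mount met both jaws. I stopped at 94.2 mm, reading about 16.2 N, so the spring is compressed about 5 mm and was never near bottoming.
- **Release:** I eased the push to 6.6 N before opening the fingers. The arm crept 1.8 mm as they opened. The remaining push was well below the roughly 16 N needed to move the carriage, so it should have stayed put, but I did not measure that directly.
- **Last view:** The mount is upright and centred against both jaws, with the pad on its back, and the robot is clear of everything. The other mounts were not touched.

**Check that disagreed:** Measured from the last picture, the pad sits about 36 mm ahead of the carriage front, against 45 mm if relaxed. Taken literally that means about 9 mm of compression. It depends on edges read by eye, and on my assumption that the handle stands at the centre of the block. I trusted the force and travel readings instead, which agree with each other.

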